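# Unlock the ball dish, lift it out and give it a quarter turn

## Task

The arched handle of the bearing ball dish blocks the way to the ball from the side, so present it turned: pull the blue keeper flap of the cradle down by its black tab until it lies open, then lift the dish by its wooden handle bar well clear above the cradle and turn it a quarter turn (either way) so that the bar runs square to the flap's hinge line. Move smoothly, keep the dish level and the steel ball in its middle all the while, and leave the other things on the bench alone. Finish while still holding the dish like this, at rest above its cradle; do not put it down.

Things in the scene. Friction and masses are not known exactly. Their poses are not given: they have to be found in the camera images.
- cradle_top (a point): The cradle: a fixed plywood board, 180 mm (its x) by 160 mm (its y), 15 mm thick, lying on the bench; this point is the centre of its upper face, x pointing away from the keeper flap, y along the flap's hinge line, z up. The dish stands centred on it between four steel pins (10 mm diameter, 24 mm tall, at x and y = +-49 mm).
- keeper (a joint): Angle of the blue keeper flap, rad: 0 is upright (shut), growing as it is pulled down and outward (its top goes towards the cradle's -x); its stop is at 1.35. Stiff hinge (0.08 N m of friction): it stays where it is left. While it is up, a lip on it reaches over the dish's rim and stops the dish coming out.
- keeper_hinge (a point): Middle of the flap's hinge line, at the flap's bottom edge: 75 mm from the cradle's centre towards -x, 5 mm above the board. Axes turn with the flap: y along the hinge, z from the hinge up the flap to the tab.
- keeper_tab (a point): Gripping point on the black tab on top of the flap, 85 mm from the hinge (15 mm below the tab's end). The tab is 16 mm wide (along the hinge, y), 14 mm thick, and stands 56 mm above the 80 mm wide, 8 mm thick blue panel; pinched across its 16 mm width, it can swivel between the finger pads.
- dish_grip (a point): Centre of the wooden handle bar of the loose aluminium dish (120 mm diameter rim, about 0.25 kg): the bar is 60 mm long (along y), 16 mm wide (along x), 18 mm tall, exactly above the dish's middle and 90 mm above its underside; steel wire legs run down from its two ends to the rim, whose top is 30 mm above the underside. z is the dish's upward axis. At the start the bar runs about along the cradle's y.
- dish_floor (a point): Centre of the dish's hollow, on its inner floor, 8 mm above the underside; same axes as the handle point. The floor rises gently (10 degrees) from here to a radius of about 40 mm, then steeply to the rim.
- ball_center (a point): Centre of the loose polished steel ball, 24 mm diameter, 55 g, which rests in the middle of the dish and rolls when the dish is tilted or jerked (its axes mean nothing).
- brush: Bystander: bench brush with dark bristles and a wooden handle, 35 x 230 x 59 mm, lying on the bench; origin at the centre of its underside, length along y.
- sanding_block: Bystander: sanding block, 62 x 113 x 31 mm; origin at the centre of its underside, length along y.
Not all that is in view belongs to the job. What is shaped like the part that bears dish_grip but purple or turquoise is not meant.

How it is judged:
By the outcome, as a careful person would: the job done as asked, in the order asked, and still so for the second after the job is handed in, while the arm keeps its last pose, push and grip.
It also fails if it takes over 58 s, if anything falls off the work surface, if the arm or the gripper's body presses on something with over 40 N, if the wrist force passes 120 N, or if a joint passes its speed limit or range.

## Robot

A 6-joint arm with a two-finger parallel gripper is mounted at the origin on a cart in front of the work surface, level with it; the furniture and walls round the work are solid. World frame = base frame: x ahead of the robot, y to its left, z up, the work surface at z = 0. Lengths are in m, angles in rad, forces in N, time in s.
With the tool pointing down it reaches from about 0.25 to 0.725 m from the base axis. Payload 4 kg.
Tool frame: the origin (TCP) lies midway between the tips of the shut fingers; the grasp point (between the pads) lies 19 mm behind it; z points along the fingers, y is the direction in which the jaws open and shut (so a half turn about z gives the same grasp; the last joint's range is limited). The gripper opens to 85 mm and grips with 20 to 120 N. Pads are 22 mm wide; open, the fingers measure 114 mm over their backs; the gripper's body (76 mm by 85 mm) begins 54 mm behind the grasp point. The pads swing forward as they close: fully open they stand 13 mm farther back than shut.
Start: joints at [-1.266, 0.241, 0.005, 1.335, 0, 1.571], TCP at [0.15, -0.477, 0.231] pointing down, gripper open.
Joint ranges: [-2.72, 2.72], [-1.05, 1.87], [-1.09, 1.28], [-1.99, 2.15], [-1.42, 1.44], [-3.14, 3.14]. Speed limits (rad/s): [2.79, 2.79, 3.14, 3.14, 3.14, 3.14].

## Interface

Orientations are given as a unit quaternion [x, y, z, w].
In Python, from workcell import monitor, cams, order gives the robot as it stands.
- The arm moves only by the tool send_rows, never from a script. Its argument "moves" is a list of rows, each a list of 4 numbers: the shift along the tool's x, y, z as a fraction of full scale, then the turn about the tool's z as a fraction of full scale. A call has 1 to 20 rows; each row shifts and turns the commanded pose from where the row before left it, along the tool's axes as they then stand; what a row does not reach is not made up. Full scale, the value 1, is 100 cm for a shift and 0.1 rad for a turn. A row lasts 1/10 s, in which the tool goes at most 50 mm and 8.59 degrees, less where a joint would pass 70% of its speed; a pose out of reach is approached as far as the arm can. A call with a number of a shift or a turn outside -1 to 1 is refused whole. A call with a gripper value outside its range is refused whole. "claw" is the gripper's target within -1 to 1 (fully open at 1, half-way at 0, shut at -1), set as the call begins (left out, the last holds). The fingers move at their own pace and stop on an object; the grip force is fixed at half the most. Time passes only in rows, so rows that do not move let the fingers close. It gives the time, the measured TCP pose, the force and the opening at its end, in the units of the state.
- monitor.get_obs(): the state, without advancing time (a new reading comes with each control period).
- cams.camera(name): name is "side" or "top" or "wrist"; returns (picture, depth): 384x512x3 uint8, blue, green, red; 384x512 float32, m along the optical axis (not along the pixel's ray), 0 where there is no reading.
- cams.camera_info(name): a dict with "intrinsics" (3x3 intrinsics, pixels), "T" (4x4, takes a point from camera to world coordinates); the wrist camera has in their place "mount" (4x4, takes a point from camera to tool coordinates, whose origin is the TCP and whose axes are the flange's). Camera axes: x right, y up, looking along -z (the intrinsics and any distortion apply to the point x, -y, -z); pixel columns grow to the right and rows downward; lengths in m; the calibration is good to about 2 mm. A picture is of the moment at which its call begins: read the wrist's pose just before it. camera_info takes no time and is no camera call.
- order.job_done(): hands the job in, once; it reports no verdict.
The state is a dict: "clock": time; "joint_pos": joint angles; "joint_vel": joint speeds; "tau": joint torques, N m; "eef_pos": TCP position; "tool_rot": TCP orientation; "ft_force": force on the tool from outside, world axes, zero at the start; "ft_torque": the same for the moment, N m; "grip_width": finger opening in m.
Only numpy, scipy, OpenCV 4.12 (cv2) and the standard library are available. Lean on these libraries where they do the work, as an engineer would, in place of code of your own. Each camera call takes 0.05 s, during which the arm holds its last target.

## Working session

There is one attempt and no reset: what is moved stays moved. The work goes in short steps, Python scripts to look and compute and a tool call to move; the robot and the scene stay as the last step left them, time stands still between calls to the robot, and variables do not carry over. Pictures are saved under pics/ and viewed, and the job is handed in when it is done.

Besides the shell and the picture viewer there is one more tool, called after "Request:" as name(argument=value, ...) on one line, values as JSON. send_rows: Moves the arm, as the interface text tells. Its arguments: {"type":"object","properties":{"moves":{"type":"array","items":{"type":"array","items":{"type":"number","minimum":-1,"maximum":1}}},"claw":{"type":"number"}},"required":["moves"]}

```bash
ls; mkdir -p pics
python3 - <<'E'
from workcell import monitor,cams,order
import cv2,numpy as np
o=monitor.get_obs();print({k:np.round(v,3) for k,v in o.items()})
for n in ['side','top','wrist']:
    p,d=cams.camera(n);cv2.imwrite(f'pics/{n}0.png',p);np.save(f'pics/{n}0.npy',d);cv2.imwrite(f'pics/{n}0.png',p)
    print(n,{k:np.round(v,3).tolist() if not isinstance(v,str) else v for k,v in cams.camera_info(n).items()})
E
```

```text
pics
{'clock': np.float64(0.0), 'joint_pos': array([-1.266,  0.241,  0.004,  1.335,  0.   ,  1.571]), 'joint_vel': array([ 0.   ,  0.001, -0.001, -0.001, -0.001,  0.   ]), 'tau': array([-0.0000e+00, -3.7232e+01,  2.5241e+01,  1.7000e-02, -0.0000e+00,
        0.0000e+00]), 'eef_pos': array([ 0.15 , -0.476,  0.23 ]), 'tool_rot': array([ 0.988,  0.152, -0.   , -0.001]), 'ft_force': array([ 0.542, -1.08 ,  0.105]), 'ft_torque': array([-0.034, -0.01 ,  0.04 ]), 'grip_width': np.float64(0.086)}
side {'intrinsics': [[488.206, 0.0, 267.181], [0.0, 488.206, 189.882], [0.0, 0.0, 1.0]], 'T': [[-0.85, 0.337, -0.405, 0.014], [-0.526, -0.522, 0.671, 0.869], [0.015, 0.784, 0.621, 0.966], [0.0, 0.0, 0.0, 1.0]]}
top {'intrinsics': [[473.759, 0.0, 261.956], [0.0, 473.759, 187.992], [0.0, 0.0, 1.0]], 'T': [[-0.01, 0.993, -0.119, 0.423], [-1.0, -0.01, -0.002, -0.062], [-0.003, 0.119, 0.993, 1.434], [0.0, 0.0, 0.0, 1.0]]}
wrist {'intrinsics': [[303.401, 0.0, 260.083], [0.0, 303.401, 190.519], [0.0, 0.0, 1.0]], 'mount': [[-0.001, 0.944, 0.329, 0.085], [1.0, 0.001, -0.0, 0.001], [-0.001, 0.329, -0.944, -0.143], [0.0, 0.0, 0.0, 1.0]]}
```

View pics/side0.png

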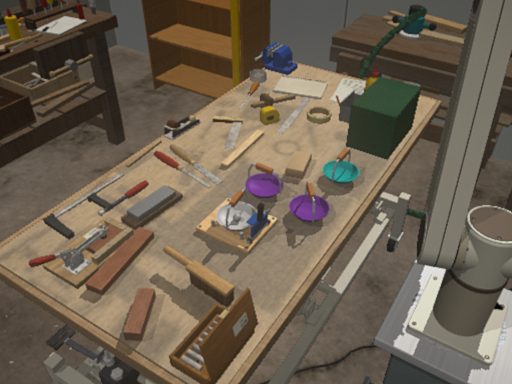

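View pics/top0.png

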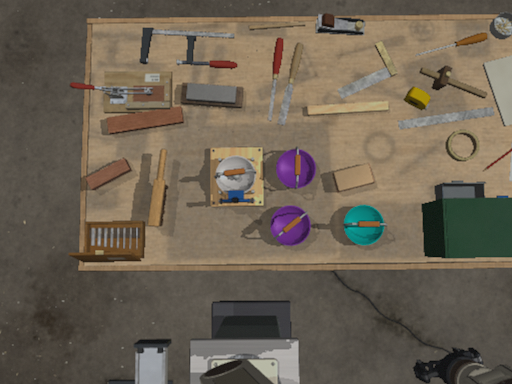

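View pics/wrist0.png

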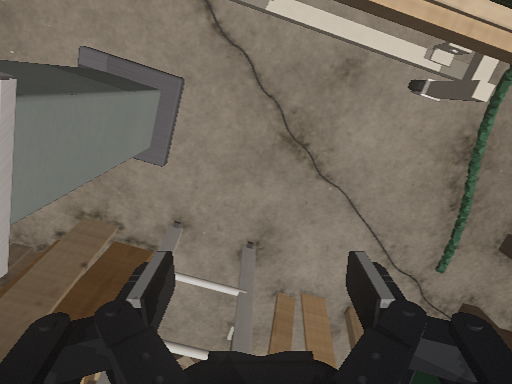

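```bash
cat > h.py <<'E'
from workcell import monitor,cams,order
import cv2,numpy as np
def ray(n,uv):
    i=cams.camera_info(n);K=np.array(i['intrinsics']);T=np.array(i['T'])
    d=np.array([(uv[0]-K[0,2])/K[0,0],-(uv[1]-K[1,2])/K[1,1],-1.])
    return T[:3,3],T[:3,:3]@d
def onz(n,uv,z):
    o,d=ray(n,uv);return o+d*(z-o[2])/d[2]
def dep(n,uv,D):
    o,d=ray(n,uv);return o+d*D
def two(a,b):
    (o1,d1),(o2,d2)=ray('top',a),ray('side',b)
    s=np.linalg.lstsq(np.c_[d1,-d2],o2-o1,rcond=None)[0]
    p,q=o1+s[0]*d1,o2+s[1]*d2
    return (p+q)/2,np.linalg.norm(p-q)
def proj(n,P):
    i=cams.camera_info(n);K=np.array(i['intrinsics']);T=np.array(i['T'])
    c=T[:3,:3].T@(np.array(P)-T[:3,3]);return K[0,2]+K[0,0]*c[0]/-c[2],K[1,2]-K[1,1]*c[1]/-c[2]
E
python3 - <<'E'
from h import *
t=cv2.imread('pics/top0.png');s=cv2.imread('pics/side0.png')
a=cv2.resize(t[140:215,200:275],None,fx=8,fy=8,interpolation=cv2.INTER_CUBIC)
b=cv2.resize(s[180:255,190:285],None,fx=8,fy=8,interpolation=cv2.INTER_CUBIC)
cv2.imwrite('pics/topc.png',a);cv2.imwrite('pics/sidec.png',b)
E
```

```text
(no output)
```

View pics/topc.png

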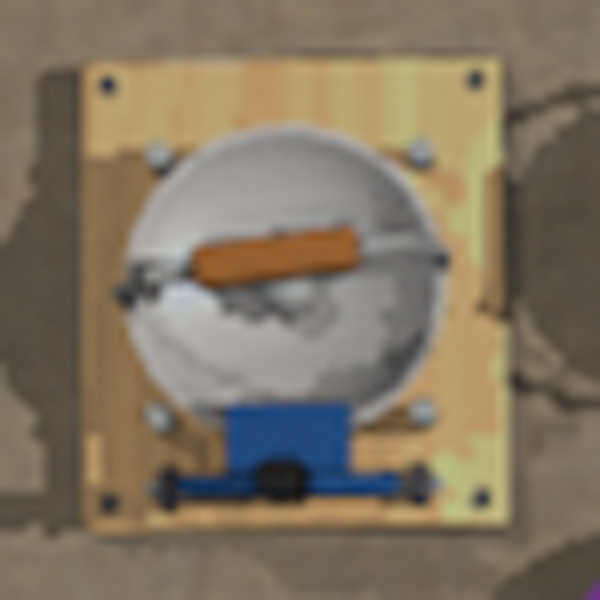

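View pics/sidec.png

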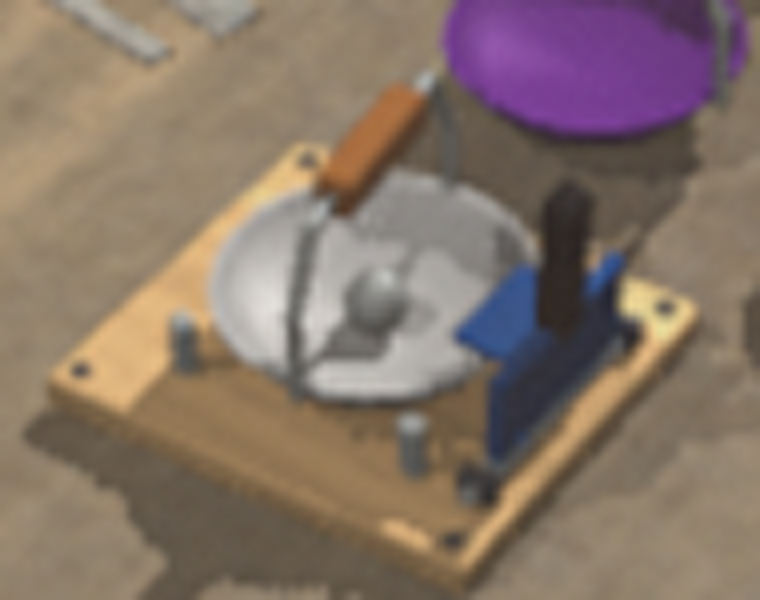

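The aluminium dish, top (237,175), is the one meant: it stands on the plywood cradle with the blue flap and black tab, with the ball in it. The purple dishes at (297,168) and (291,226) and the turquoise one at (364,225) are lookalikes. Next I measure.

Run:
```python
from h import *
c=lambda u,v:((u+.5)/8+200-.5,(v+.5)/8+140-.5)
s=lambda u,v:((u+.5)/8+190-.5,(v+.5)/8+180-.5)
C=[onz('top',c(*p),.015) for p in [(83,62),(503,60),(511,523),(85,527)]]
for p in C:print('corner',p.round(4))
cen=np.mean(C,0);print('cen',cen.round(4),[np.linalg.norm(C[i]-C[i-1]).round(3) for i in range(4)])
x=(C[0]+C[1]-C[2]-C[3]);print('yaw x from edges',np.degrees(np.arctan2(x[1],x[0])))
P=[onz('top',c(*p),.039) for p in [(158,156),(421,154),(424,413),(160,415)]]
for p in P:print('pin',p.round(4))
print('pincen',np.mean(P,0).round(4)); x=P[0]+P[1]-P[2]-P[3];y=P[0]+P[3]-P[1]-P[2]
print('yaw',np.degrees(np.arctan2(x[1],x[0])),np.degrees(np.arctan2(-y[0],y[1])))
# hinge ends
a,b=onz('top',c(168,487),.02),onz('top',c(420,483),.02);print('hinge',a,b,(a+b)/2)
# bar colour mask
t=cv2.imread('pics/top0.png');D=np.load('pics/top0.npy')
h=cv2.cvtColor(t,cv2.COLOR_BGR2HSV)
m=cv2.inRange(h,(5,150,100),(16,255,255));m[:165]=0;m[182:]=0;m[:,:218]=0;m[:,252:]=0
v,u=np.nonzero(m);r=cv2.minAreaRect(np.c_[u,v].astype(np.float32));print('bar',r,len(u))
ends=[onz('top',c(*p),.114) for p in [(196,266),(358,246)]]
bc=onz('top',r[0],.113);e=ends[0]-ends[1]
print('barc',bc,onz('top',(u.mean(),v.mean()),.113),'len',np.linalg.norm(e),'yaw(y axis)',np.degrees(np.arctan2(-e[0],e[1])))
print('bar depth pts',[dep('top',(uu,vv),D[vv,uu]).round(4) for uu,vv in [(230,173),(235,172),(240,171)]])
print('two bar',two(r[0],s(372,146)))
print('tab top',two(c(280,482),s(568,190)),'depth', [dep('top',(uu,vv),D[vv,uu]).round(4) for uu,vv in [(234,200),(235,200),(235,199)]])
S=np.load('pics/side0.npy')
print('tab side pts',[dep('side',(uu,vv),S[vv,uu]).round(4) for uu,vv in [(260,206),(260,211),(260,216)]])
print('ball',two(c(255,300),s(377,295)))
```

```text
corner [0.719 0.098 0.015]
corner [ 0.7181 -0.0621  0.015 ]
corner [ 0.5411 -0.0634  0.015 ]
corner [0.5413 0.0967 0.015 ]
cen [0.6299 0.0173 0.015 ] [np.float64(0.178), np.float64(0.16), np.float64(0.177), np.float64(0.16)]
yaw x from edges 0.41173290050077055
pin [0.678  0.0671 0.039 ]
pin [ 0.6777 -0.0311  0.039 ]
pin [ 0.5803 -0.0315  0.039 ]
pin [0.5806 0.0663 0.039 ]
pincen [0.6291 0.0177 0.039 ]
yaw 0.35559818510700697 -0.14972594140291498
hinge [0.55555614 0.06502897 0.02      ] [ 0.55610445 -0.02941328  0.02      ] [0.5558303  0.01780784 0.02      ]
bar ((233.66925048828125, 171.85385131835938), (4.589284896850586, 19.225383758544922), 82.87498474121094) 89
barc [0.62741575 0.01975382 0.113     ] [0.62769304 0.01869315 0.113     ] len 0.057480248227758886 yaw(y axis) 6.531531532848136
bar depth pts [array([0.6248, 0.0303, 0.1096]), array([0.6266, 0.0159, 0.1152]), array([0.6292, 0.0018, 0.1157])]
two bar (array([0.62729746, 0.01960447, 0.10864725]), np.float64(0.0017661950015086401))
tab top (array([0.54748233, 0.01698817, 0.12293852]), np.float64(0.0004932319128747885)) depth [array([0.5472, 0.0187, 0.1183]), array([0.5472, 0.0159, 0.1184]), array([0.5502, 0.0161, 0.1159])]
tab side pts [array([0.5482, 0.019 , 0.1146]), array([0.5444, 0.025 , 0.103 ]), array([0.5471, 0.0204, 0.0803])]
ball (array([0.62043795, 0.02962452, 0.05074842]), np.float64(0.002539150941622845))
```

Request:
send_rows(moves=[[0,0,0,-1],[0,0,0,-1],[0,0,0,-1]], claw=0)

```text
clock: 0.45
eef_pos: [0.15, -0.4767, 0.2309]
tool_rot: [0.954, 0.3, -0.0, -0.0]
ft_force: [-0.0, -0.7, 0.4]
grip_width: 0.044
```

Run:
```python
from h import *
o=monitor.get_obs();print(o['joint_pos'].round(3),o['tool_rot'].round(3),o['eef_pos'].round(3))
t=cv2.imread('pics/top0.png');D=np.load('pics/top0.npy')
for u,v in [(291,226),(270,226),(291,208),(297,168),(430,225),(430,250),(470,230)]: print(u,v,dep('top',(u,v),D[v,u]).round(3))
```

```text
[-1.266  0.241  0.004  1.335 -0.     1.267] [ 0.954  0.3   -0.    -0.   ] [ 0.15  -0.477  0.231]
291 226 [ 0.474 -0.14   0.099]
270 226 [ 0.477 -0.082  0.031]
291 208 [ 0.531 -0.146  0.021]
297 168 [ 0.639 -0.16   0.095]
430 225 [ 0.474 -0.541  0.07 ]
430 250 [ 0.403 -0.541  0.058]
470 230 [ 0.456 -0.61   0.173]
```

Request:
send_rows(moves=[[0,0,0,-1],[0,0,0,-1],[0,0,0,-1],[0,0,0,-1],[0,0,0,-1],[0,0,0,-1],[0,0,0,-1],[0,0,0,-1],[0,0,0,-1],[0,0,0,-1],[0,0,0,-1],[0,0,0,-1],[0,0,0,-1],[0,0,0,-1],[0,0,0,-1],[0,0,0,-1],[0,0,0,-1],[0,0,0,-1],[0,0,0,-1],[0,0,0,-1]])

```text
clock: 2.45
eef_pos: [0.15, -0.4767, 0.2309]
tool_rot: [0.263, 0.965, 0.0, -0.0]
ft_force: [-0.3, 0.1, -0.2]
grip_width: 0.043
```

Request:
send_rows(moves=[[0,0,0,-1],[0,0,0,-1],[0,0,0,-1],[0,0,0,-1],[0,0,0,-1],[0,0,0,-0.35],[0,0,0,0]])

```text
clock: 3.15
eef_pos: [0.15, -0.4767, 0.231]
tool_rot: [0.001, 1.0, 0.0, -0.0]
ft_force: [-0.2, 0.2, 0.3]
grip_width: 0.0429
```

Request:
send_rows(moves=[[-0.0285,0.0353,0,0],[-0.0285,0.0353,0,0],[-0.0285,0.0353,0,0],[-0.0285,0.0353,0,0],[-0.0285,0.0353,0,0],[-0.0285,0.0353,0,0],[-0.0285,0.0353,0,0],[-0.0285,0.0353,0,0],[-0.0285,0.0353,0,0],[-0.0285,0.0353,0,0],[-0.0285,0.0353,0,0],[-0.0285,0.0353,0,0],[-0.0285,0.0353,0,0],[-0.0285,0.0353,0,0],[0,0,0,0],[0,0,0,0]])

```text
clock: 4.75
eef_pos: [0.5498, 0.0174, 0.2304]
tool_rot: [0.0, 1.0, -0.0, -0.001]
ft_force: [-0.9, 0.3, 0.3]
grip_width: 0.0428
```

```bash
cat >> h.py <<'E'
from scipy.spatial.transform import Rotation as R
def wristT(o):
    M=np.eye(4);M[:3,:3]=R.from_quat(o['tool_rot']).as_matrix();M[:3,3]=o['eef_pos']
    return M@np.array(cams.camera_info('wrist')['mount'])
def wonz(T,uv,z):
    K=np.array(cams.camera_info('wrist')['intrinsics'])
    d=T[:3,:3]@np.array([(uv[0]-K[0,2])/K[0,0],-(uv[1]-K[1,2])/K[1,1],-1.]);o=T[:3,3]
    return o+d*(z-o[2])/d[2]
E
python3 - <<'E'
from h import *
o=monitor.get_obs();print(o['joint_pos'].round(3),o['tool_rot'].round(4),o['eef_pos'].round(4))
p,d=cams.camera('wrist');cv2.imwrite('pics/w1.png',p);np.save('pics/w1.npy',d);np.save('pics/w1T.npy',wristT(o))
E
```

```text
[ 0.032  0.343  0.142  1.372 -0.     0.032] [ 1.e-04  1.e+00 -2.e-04 -1.e-03] [0.5498 0.0174 0.2304]
```

View pics/w1.png

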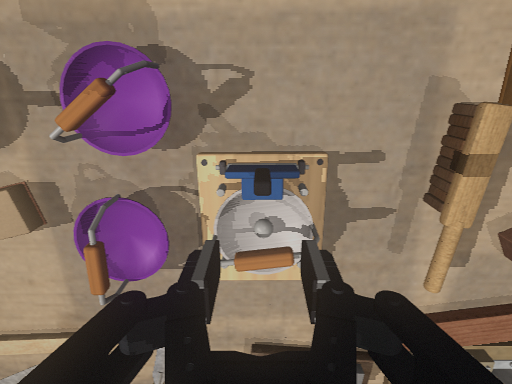

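Run:
```python
from h import *
T=np.load('pics/w1T.npy');p=cv2.imread('pics/w1.png')
cv2.imwrite('pics/w1c.png',cv2.resize(p[145:290,190:335],None,fx=4,fy=4,interpolation=cv2.INTER_CUBIC))
h=cv2.cvtColor(p,cv2.COLOR_BGR2HSV)
m=cv2.inRange(h,(5,150,70),(16,255,255));m[:240]=0;m[275:]=0;m[:,:225]=0;m[:,300:]=0
v,u=np.nonzero(m);r=cv2.minAreaRect(np.c_[u,v].astype(np.float32));print(r);b=cv2.boxPoints(r)
print(wonz(T,r[0],.112)); 
b=b[np.argsort(b[:,0])];l=(b[0]+b[1])/2;q=(b[2]+b[3])/2
L,Q=wonz(T,l,.112),wonz(T,q,.112);e=Q-L;print(L,Q,np.linalg.norm(e),np.degrees(np.arctan2(-e[0],e[1])))
```

```text
((263.4833068847656, 262.5821533203125), (14.197651863098145, 57.08147048950195), 88.9583740234375)
[0.63153416 0.01983351 0.112     ]
[ 0.63211955 -0.00854231  0.112     ] [0.63094963 0.04816712 0.112     ] 0.05672149306332391 1.1818443673542403
```

View pics/w1c.png

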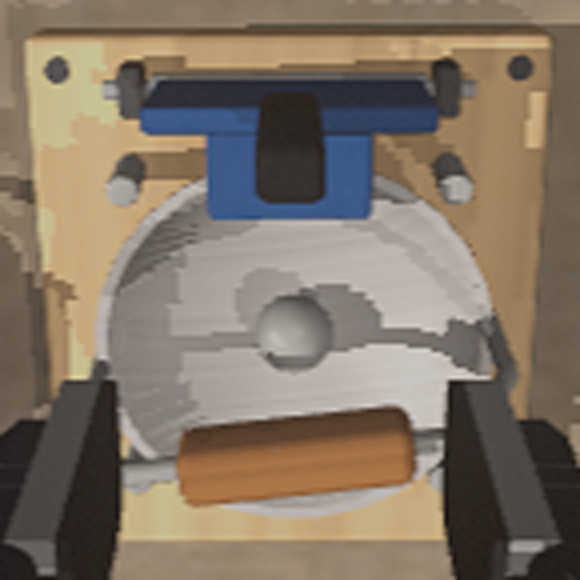

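Run:
```python
from h import *
T=np.load('pics/w1T.npy');c=lambda u,v:((u+.5)/4+190-.5,(v+.5)/4+145-.5)
for n,p,z in [('tabtop',(291,176),.12),('tabL',(258,203),.12),('tabR',(325,203),.12),('bar top ctr',(296,465),.114),('barL',(190,503),.114),('barR',(412,478),.114),('ball',(294,332),.05),('hinge pins L',(132,85),.024),('R',(447,83),.024)]:
    print(n,wonz(T,c(*p),z).round(4))
```

```text
tabtop [0.5512 0.0186 0.12  ]
tabL [0.5575 0.0112 0.12  ]
tabR [0.5575 0.0261 0.12  ]
bar top ctr [0.6283 0.0199 0.114 ]
barL [ 0.6392 -0.0064  0.114 ]
barR [0.632  0.0486 0.114 ]
ball [0.6235 0.02   0.05  ]
hinge pins L [ 0.5553 -0.028   0.024 ]
R [0.5548 0.0654 0.024 ]
```

Request:
send_rows(moves=[[-0.003,0.001,0.03,0],[0,0,0.04,0],[0,0,0.035,0],[0,0,0.025,0],[0,0,0.014,0],[0,0,0,0]])

```text
clock: 5.4
eef_pos: [0.55, 0.0158, 0.0853]
tool_rot: [0.002, 1.0, -0.0, -0.003]
ft_force: [-0.3, 0.9, 0.1]
grip_width: 0.0426
```

Request:
send_rows(moves=[[0,0,0,0],[0,0,0,0],[0,0,0,0],[0,0,0,0],[0,0,0,0],[0,0,0,0]], claw=-1)

```text
clock: 6.0
eef_pos: [0.5536, 0.019, 0.089]
tool_rot: [0.0, 1.0, 0.002, 0.001]
ft_force: [-0.8, 5.4, 2.1]
grip_width: 0.0149
```

Request:
send_rows(moves=[[0.0076,0,0.0003,0],[0.0076,0,0.001,0],[0.0075,0,0.0017,0],[0.0073,0,0.0024,0],[0.007,0,0.003,0],[0.0067,0,0.0036,0],[0.0064,0,0.0042,0],[0.006,0,0.0048,0],[0.0055,0,0.0053,0],[0.005,0,0.0058,0]])

```text
clock: 7.0
eef_pos: [0.4908, 0.0188, 0.0596]
tool_rot: [0.0, 1.0, 0.001, 0.006]
ft_force: [-1.6, 4.2, 13.5]
grip_width: 0.0153
```

Request:
send_rows(moves=[[0.0045,0,0.0062,0],[0.0039,0,0.0066,0],[0.0033,0,0.0069,0],[0.0027,0,0.0072,0],[0.002,0,0.0074,0],[0,0,0,0],[0,0,0,0]])

```text
clock: 7.7
eef_pos: [0.4719, 0.0188, 0.0233]
tool_rot: [0.0, 1.0, 0.001, 0.002]
ft_force: [-2.4, 4.7, 6.3]
grip_width: 0.0145
```

Run:
```python
from h import *
o=monitor.get_obs();print(o['ft_force'].round(1),o['eef_pos'].round(4))
p,d=cams.camera('side');cv2.imwrite('pics/s2.png',cv2.resize(p[150:270,180:330],None,fx=5,fy=5,interpolation=cv2.INTER_CUBIC))
```

```text
[-2.4  4.7  6.3] [0.4719 0.0188 0.0233]
```

View pics/s2.png

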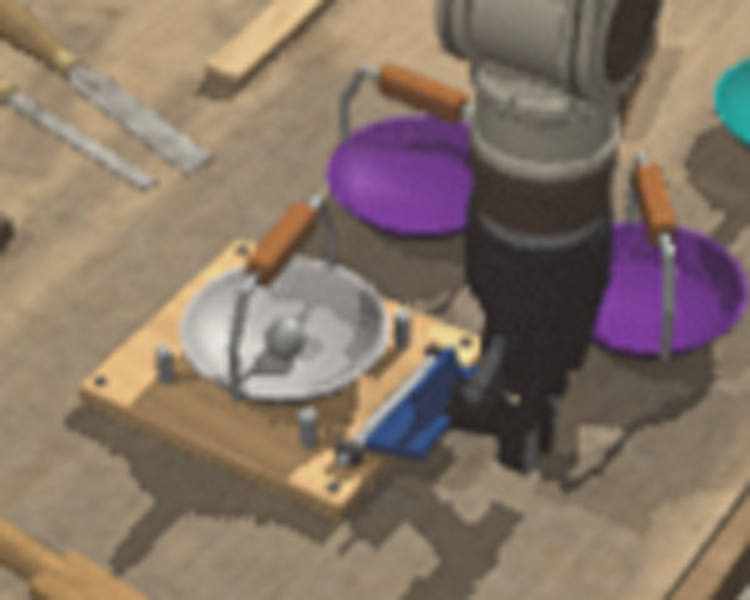

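Request:
send_rows(moves=[[0.0005,0,0.002,0],[0.0005,0,0.002,0],[0,0,0,0]])

```text
clock: 8.05
eef_pos: [0.471, 0.0187, 0.0194]
tool_rot: [0.0, 1.0, 0.001, 0.003]
ft_force: [-2.3, 4.5, 6.8]
grip_width: 0.0149
```

Request:
send_rows(moves=[[0,0,0,0],[0,0,0,0],[0,0,0,0],[0,0,0,0],[0,0,0,0]], claw=0)

```text
clock: 8.55
eef_pos: [0.4689, 0.0175, 0.0168]
tool_rot: [0.001, 1.0, -0.0, -0.0]
ft_force: [-0.1, -0.5, 0.4]
grip_width: 0.043
```

Request:
send_rows(moves=[[0,0,-0.015,0],[0,0,-0.03,0],[0,0,-0.04,0],[0,0,-0.045,0],[-0.02,0,-0.04,0],[-0.03,0,-0.03,0],[-0.03,0,-0.015,0],[0,0,0,0],[0,0,0,0],[0,0,0,0]])

```text
clock: 9.55
eef_pos: [0.5474, 0.0175, 0.2305]
tool_rot: [0.001, 1.0, -0.0, -0.002]
ft_force: [0.6, -1.5, 0.5]
grip_width: 0.0425
```

Run:
```python
from h import *
o=monitor.get_obs();T=wristT(o);print(o['eef_pos'].round(4),o['tool_rot'].round(4))
p,d=cams.camera('wrist');np.save('pics/w3T.npy',T)
cv2.imwrite('pics/w3.png',p);cv2.imwrite('pics/w3c.png',cv2.resize(p[130:290,180:340],None,fx=3.75,fy=3.75,interpolation=cv2.INTER_CUBIC))
```

```text
[0.5474 0.0175 0.2305] [ 9.0e-04  1.0e+00 -1.0e-04 -1.7e-03]
```

View pics/w3c.png

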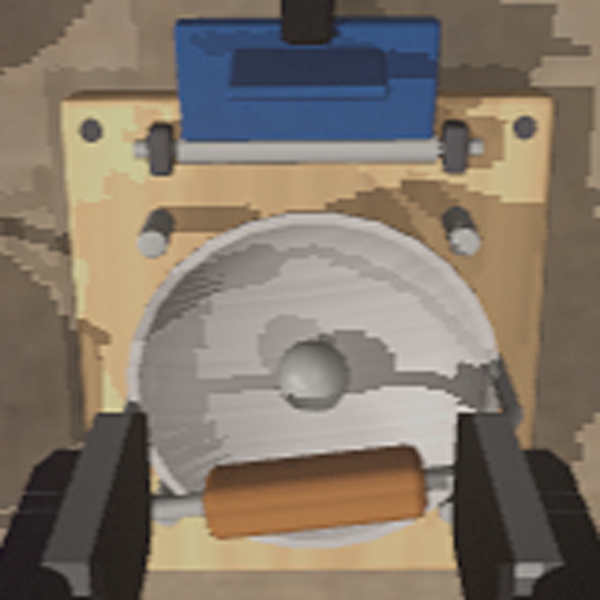

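The flap lies open: its panel is flat in crop (180-440,20-135) and the ball sits mid-dish at crop (313,375). Now I measure the bar.

Run:
```python
from h import *
T=np.load('pics/w3T.npy');k=3.75;c=lambda u,v:((u+.5)/k+180-.5,(v+.5)/k+130-.5)
for n,p,z in [('c',(318,501),.114),('LL',(215,538),.114),('LR',(425,513),.114),('UL',(210,487),.114),('UR',(420,462),.114),('ball',(313,375),.05)]:
    print(n,wonz(T,c(*p),z).round(4))
p=cv2.imread('pics/w3.png');h=cv2.cvtColor(p,cv2.COLOR_BGR2HSV)
m=cv2.inRange(h,(5,130,60),(18,255,255));m[:245]=0;m[276:]=0;m[:,:228]=0;m[:,296:]=0
v,u=np.nonzero(m);X=np.array([wonz(T,q,.113)[:2] for q in zip(u,v)]);mu=X.mean(0);w,V=np.linalg.eigh(np.cov((X-mu).T));e=V[:,1]*np.sign(V[1,1])
print(mu,len(u),np.degrees(np.arctan2(-e[0],e[1])), np.sqrt(12*w))
```

```text
c [0.6285 0.0208 0.114 ]
LL [ 0.6398 -0.0067  0.114 ]
LR [0.6322 0.049  0.114 ]
UL [ 0.6242 -0.0076  0.114 ]
UR [0.6169 0.0472 0.114 ]
ball [0.6235 0.02   0.05  ]
[0.62935131 0.01939052] 812 5.9198433078273895 [0.01614079 0.05809121]
```

Request:
send_rows(moves=[[-0.04,0.001,0,0],[-0.04,0.001,0,0.5],[0,0,0,1],[0,0,0,1],[0,0,0,1],[0,0,0,1],[0,0,0,1],[0,0,0,1],[0,0,0,1],[0,0,0,1],[0,0,0,1],[0,0,0,1],[0,0,0,1],[0,0,0,1],[0,0,0,1],[0,0,0,0.97],[0,0,0,0],[0,0,0,0]])

```text
clock: 11.4
eef_pos: [0.6282, 0.0194, 0.2315]
tool_rot: [0.662, 0.75, -0.0, -0.0]
ft_force: [0.5, -0.7, 0.5]
grip_width: 0.0427
```

```bash
cat > st.py <<'E'
from h import *
def st():
    o=monitor.get_obs();Rm=R.from_quat(o['tool_rot']).as_matrix();print(round(o['clock'],2),o['eef_pos'].round(4),'phi',np.degrees(np.arctan2(Rm[1,0],Rm[0,0])).round(2),'tilt',np.degrees(np.arccos(-Rm[2,2])).round(2),o['joint_pos'].round(2),o['ft_force'].round(1),o['ft_torque'].round(2),o['grip_width'].round(4))
if __name__=='__main__': st()
E
python3 st.py
```

```text
Traceback (most recent call last):
  File "st.py", line 4, in <module>
    if __name__=='__main__': st()
                             ~~^^
  File "st.py", line 3, in st
    o=monitor.get_obs();Rm=R.from_quat(o['tool_rot']).as_matrix();print(round(o['clock'],2),o['eef_pos'].round(4),'phi',np.degrees(np.arctan2(Rm[1,0],Rm[0,0])).round(2),'tilt',np.degrees(np.arccos(-Rm[2,2])).round(2),o['joint_pos'].round(2),o['ft_force'].round(1),o['ft_torque'].round(2),o['grip_width'].round(4))
                                                                                                                                                                                                                                                                                                ^^^^^^^^^^^^^^^^^^^^^
AttributeError: 'float' object has no attribute 'round'
```

Request:
send_rows(moves=[[0,0,0.02,0],[0,0,0.03,0],[0,0,0.035,0],[0,0,0.03,0],[0,0,0.02,0],[0,0,0.01,0],[0,0,0,0],[0,0,0,0]])

```text
clock: 12.2
eef_pos: [0.6296, 0.0194, 0.0879]
tool_rot: [0.662, 0.749, 0.001, 0.0]
ft_force: [-0.3, -0.3, 0.4]
grip_width: 0.0428
```

```bash
sed -i "s/,o\['grip_width'\].round(4)/,round(float(o['grip_width']),4)/" st.py
python3 - <<'E'
from st import *
st()
p,d=cams.camera('side');a=cv2.resize(p[160:260,190:290],None,fx=5,fy=5,interpolation=cv2.INTER_CUBIC)
cv2.imwrite('pics/s4.png',a)
E
```

```text
12.2 [0.6296 0.0194 0.0879] phi 97.02 tilt 0.08 [0.03 0.58 0.14 1.13 0.   1.48] [-0.3 -0.3  0.4] [ 0.01 -0.02 -0.01] 0.0428
```

View pics/s4.png

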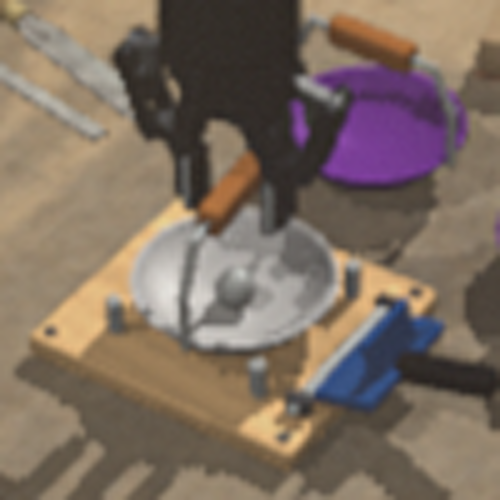

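Request:
send_rows(moves=[[0,0,0,0],[0,0,0,0],[0,0,0,0]], claw=-0.5)

```text
clock: 12.55
eef_pos: [0.6294, 0.0194, 0.0877]
tool_rot: [0.663, 0.749, 0.0, 0.0]
ft_force: [0.4, -0.5, -0.1]
grip_width: 0.0212
```

Request:
send_rows(moves=[[0,0,0,0],[0,0,0,0]], claw=-0.58)

```text
clock: 12.75
eef_pos: [0.6297, 0.0194, 0.0875]
tool_rot: [0.663, 0.749, 0.001, 0.001]
ft_force: [0.7, -0.6, 1.5]
grip_width: 0.0182
```

Request:
send_rows(moves=[[0,0,0,0],[0,0,0,0]], claw=-0.66)

```text
clock: 12.95
eef_pos: [0.6298, 0.0195, 0.0875]
tool_rot: [0.663, 0.749, 0.001, 0.001]
ft_force: [2.4, 0.6, 1.7]
grip_width: 0.0156
```

Request:
send_rows(moves=[[0,0,0,0],[0,0,0,0],[0,0,0,0],[0,0,0,0],[0,0,0,0]], claw=-1)

```text
clock: 13.45
eef_pos: [0.6297, 0.0194, 0.0876]
tool_rot: [0.663, 0.749, 0.001, 0.001]
ft_force: [3.2, 0.9, 5.3]
grip_width: 0.0151
```

Run:
```python
from st import *
st()
p,d=cams.camera('side');a=cv2.resize(p[160:260,190:290],None,fx=5,fy=5,interpolation=cv2.INTER_CUBIC)
cv2.imwrite('pics/s5.png',a)
```

```text
13.45 [0.6297 0.0194 0.0876] phi 96.99 tilt 0.11 [0.03 0.58 0.14 1.13 0.   1.48] [3.2 0.9 5.3] [ 0.05 -0.76 -0.02] 0.0151
```

View pics/s5.png

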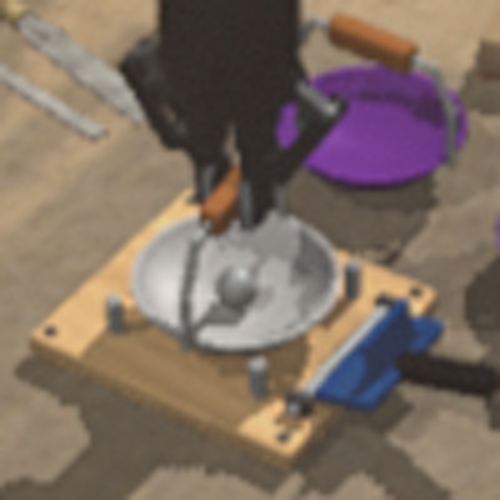

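Request:
send_rows(moves=[[0,0,-0.0005,0],[0,0,-0.001,0],[0,0,-0.002,0],[0,0,-0.003,0],[0,0,-0.004,0],[0,0,-0.004,0],[0,0,-0.004,0],[0,0,-0.003,0],[0,0,-0.002,0],[0,0,-0.001,0],[0,0,-0.0005,0],[0,0,0,0]])

```text
clock: 14.7
eef_pos: [0.6289, 0.0194, 0.1119]
tool_rot: [0.663, 0.749, -0.0, -0.0]
ft_force: [0.7, -0.7, -2.9]
grip_width: 0.0149
```

Run:
```python
from st import *
st()
p,d=cams.camera('side');a=cv2.resize(p[150:260,190:300],None,fx=5,fy=5,interpolation=cv2.INTER_CUBIC)
cv2.imwrite('pics/s6.png',a)
p,d=cams.camera('wrist');cv2.imwrite('pics/w6.png',p)
```

```text
14.7 [0.6289 0.0194 0.1119] phi 96.99 tilt 0.01 [0.03 0.56 0.18 1.18 0.   1.48] [ 0.7 -0.7 -2.9] [-0.02 -0.03 -0.  ] 0.0149
```

View pics/s6.png

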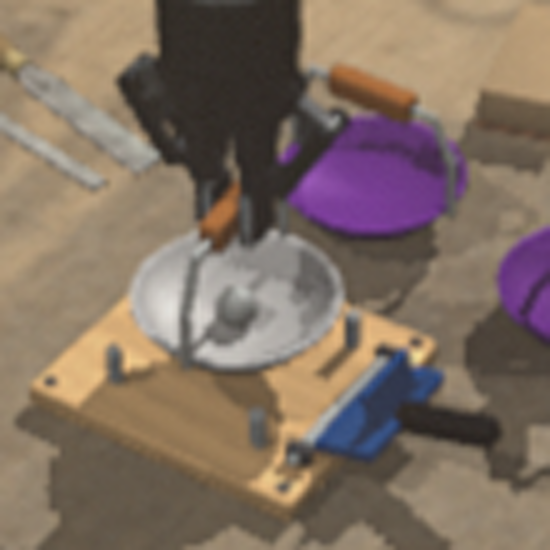

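View pics/w6.png

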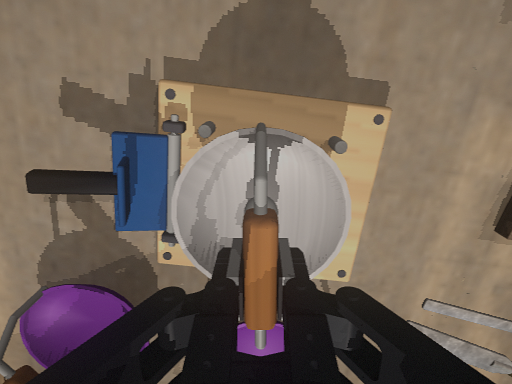

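Request:
send_rows(moves=[[0,0,-0.001,0],[0,0,-0.002,0],[0,0,-0.004,0],[0,0,-0.006,0],[0,0,-0.008,0],[0,0,-0.009,0],[0,0,-0.009,0],[0,0,-0.009,0],[0,0,-0.009,0],[0,0,-0.009,0],[0,0,-0.009,0],[0,0,-0.009,0],[0,0,-0.008,0],[0,0,-0.007,0],[0,0,-0.005,0],[0,0,-0.004,0],[0,0,-0.002,0],[0,0,-0.001,0],[0,0,0,0],[0,0,0,0]])

```text
clock: 16.8
eef_pos: [0.6288, 0.0194, 0.2225]
tool_rot: [0.663, 0.749, -0.0, -0.0]
ft_force: [0.5, -0.4, -2.6]
grip_width: 0.0153
```

```bash
python3 st.py
```

```text
16.8 [0.6288 0.0194 0.2225] phi 96.99 tilt 0.04 [0.03 0.51 0.38 1.44 0.   1.48] [ 0.5 -0.4 -2.6] [-0.02 -0.04  0.04] 0.0153
```

Request:
send_rows(moves=[[0,0,0,-0.05],[0,0,0,-0.1],[0,0,0,-0.2],[0,0,0,-0.3],[0,0,0,-0.4],[0,0,0,-0.4],[0,0,0,-0.4],[0,0,0,-0.4],[0,0,0,-0.4],[0,0,0,-0.4],[0,0,0,-0.4],[0,0,0,-0.4],[0,0,0,-0.4],[0,0,0,-0.4],[0,0,0,-0.4],[0,0,0,-0.4],[0,0,0,-0.4],[0,0,0,-0.4],[0,0,0,-0.4],[0,0,0,-0.4]])

```text
clock: 18.8
eef_pos: [0.6289, 0.0194, 0.2229]
tool_rot: [0.362, 0.932, 0.0, -0.0]
ft_force: [1.0, 0.1, -2.9]
grip_width: 0.015
```

Request:
send_rows(moves=[[0,0,0,-0.4],[0,0,0,-0.4],[0,0,0,-0.4],[0,0,0,-0.4],[0,0,0,-0.4],[0,0,0,-0.4],[0,0,0,-0.4],[0,0,0,-0.4],[0,0,0,-0.4],[0,0,0,-0.4],[0,0,0,-0.4],[0,0,0,-0.4],[0,0,0,-0.4],[0,0,0,-0.4],[0,0,0,-0.4],[0,0,0,-0.4],[0,0,0,-0.35],[0,0,0,-0.3],[0,0,0,-0.2],[0,0,0,-0.12]])

```text
clock: 20.8
eef_pos: [0.629, 0.0194, 0.2229]
tool_rot: [0.003, 1.0, 0.0, 0.0]
ft_force: [0.2, -0.0, -2.9]
grip_width: 0.0151
```

Request:
send_rows(moves=[[0,0,0,-0.07],[0,0,0,-0.03],[0,0,0,0],[0,0,0,0],[0,0,0,0],[0,0,0,0],[0,0,0,0],[0,0,0,0]])

```text
clock: 21.6
eef_pos: [0.629, 0.0194, 0.2229]
tool_rot: [-0.002, 1.0, 0.0, 0.0]
ft_force: [-0.1, -0.5, -3.8]
grip_width: 0.0149
```

Run:
```python
from st import *
st()
for n in ['side','top','wrist']:
    p,d=cams.camera(n);cv2.imwrite(f'pics/{n}7.png',p);np.save(f'pics/{n}7.npy',d)
    if n=='side':cv2.imwrite('pics/s7.png',cv2.resize(p[110:260,180:330],None,fx=4,fy=4,interpolation=cv2.INTER_CUBIC))
    if n=='top':cv2.imwrite('pics/t7.png',cv2.resize(p[130:230,190:290],None,fx=6,fy=6,interpolation=cv2.INTER_CUBIC))
st()
```

```text
21.6 [0.629  0.0194 0.2229] phi -179.82 tilt 0.0 [0.03 0.51 0.38 1.44 0.   0.03] [-0.1 -0.5 -3.8] [-0.02  0.04  0.01] 0.0149
21.75 [0.6289 0.0194 0.2229] phi -179.82 tilt 0.0 [0.03 0.51 0.38 1.44 0.   0.03] [-0.6  0.2 -2.2] [-0.   -0.01  0.01] 0.0149
```

View pics/s7.png

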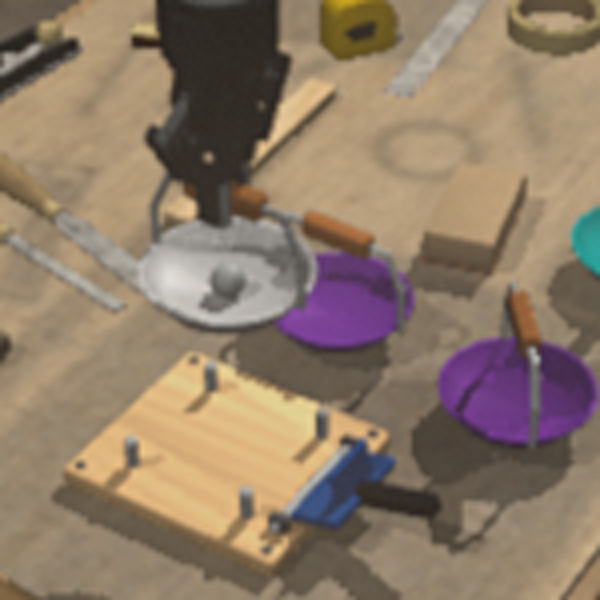

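View pics/t7.png

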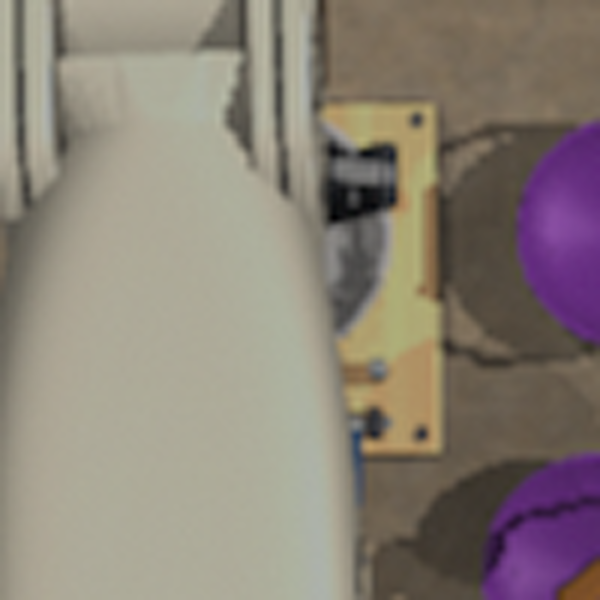

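View pics/wrist7.png

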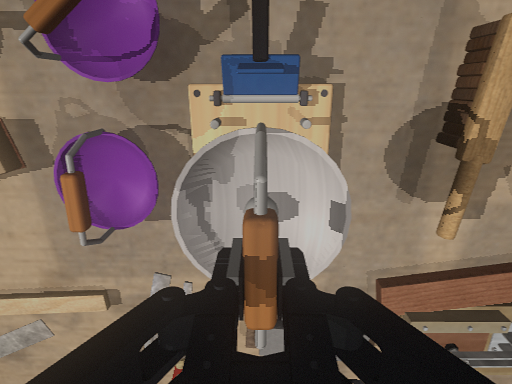

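Side crop: the dish hangs level at (230,265) with the ball in its middle (225,282), and the flap is open. Wrist picture: the bar, from (261,125) to (261,345), is square to the hinge rod at (217..303,98). I'm handing in.

Run:
```python
from st import *
st();print(np.abs(monitor.get_obs()['joint_vel']).max().round(4))
print(order.job_done())
```

```text
21.75 [0.6289 0.0194 0.2229] phi -179.82 tilt 0.0 [0.03 0.51 0.38 1.44 0.   0.03] [-0.6  0.2 -2.2] [-0.   -0.01  0.01] 0.0149
0.0051
the job is handed in; nothing more can be done
None
```

I pulled the keeper flap down to about its stop by the black tab and let go. Then I gripped the dish's wooden bar, lifted it about 135 mm above the cradle and turned it 83°. It started about 7° off the hinge line, so that brings the bar square to it.

**Last checks:**
- The job was handed in at 21.8 s with the arm at rest. Tool tilt read 0.0°, and the tool's heading is within about 0.5° of the measured cradle axis.
- The grip was steady on the bar, with the load reading 2 to 4 N downward, about what the dish and ball weigh.
- The side picture showed the dish level, the ball in its middle and the flap still open. In the side and wrist pictures I saw nothing else moved.
- The bar's starting angle read between 5.9° and 7.8° in different pictures; I used 7°, and the last wrist picture shows it lined up.
- The arm hid the dish in the top camera's last picture, so that view could not confirm the final pose.

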